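# Set the tool rest clearance on a wood lathe by dial clicks and clamp it

## Task

Set up the tool rest for turning: with the click dial, wind it in gently until it just touches the wooden blank, without pressing hard, then wind it back exactly four clicks. Let go of the dial and swing the red-ended clamp lever fully home. Move the rest only by its dial, and leave the tools and other things lying about where they are.

Things in the scene. Friction and masses are not known exactly. Their poses are not given: they have to be found in the camera images.
- dial_grip (a point): Click dial: black fluted knob, 44 mm across, 30 mm high, vertical axis, above a 60 mm brass star wheel. Point: on its axis, half-way up the knob (which reaches 15 mm above and below); does not turn with it. x points square to the blank, y along the lathe to the headstock, z up. Clockwise from above moves the rest to the blank, 1 mm a click; it starts 5 to 10 clicks short of touching.
- plunger_block (a point): Brass block with the dial's spring plunger, 45 mm from the dial's axis to -x; axes as the dial's. It makes 24 clicks a turn (15 degrees each): 0.08 N m to leave a click, falling to nothing half-way, then it snaps into the next by itself. The dial comes up against the blank before it is over half-way to the next click; let go, it falls back into the click.
- rest: Tool rest: plywood bar 160 mm long with a steel edge, level with the lathe axis, moved along x by the dial. Origin: foremost point of the edge, half-way along; x to the blank, y along the bar, z up. Once it touches, the dial's torque no longer falls to nothing half-way through a click but climbs by 0.0038 N m per N on the blank (about 85 N per mm). The next click presses some 60 N: too hard.
- blank: Roughed round wooden blank between the lathe's centres, 62 mm thick over its ridges, 310 mm long, axis level. Centred by eye: the wood lies up to 1.5 mm nearer the rest or farther from it than the lathe's axis, so only touching shows where they meet. Origin: on the lathe's axis, half-way along the blank; x points away from the rest, y along the axis to the headstock, z up. It does not turn.
- lever_pivot (a point): Vertical axis of the clamp lever, at the height of the handle's middle, 100 mm from the dial's axis to -y; axes as the dial's. The handle is a level round steel bar, 12 mm thick, reaching 62 mm from this point, with a red ball of 20 mm at its end (68 mm). The top of the plywood block under it is 23 mm below this point.
- clamp_lever (a joint): Angle of the clamp lever: 0 open (the handle points to the pivot's -y, out to the side), growing clockwise from above to its end stop at 1.57 rad, clamped (the handle points to -x, away from the blank). It stays where it is left; turning it takes about 0.2 N m.
- gouge: Bystander, leave alone: turning gouge, about 350 mm long, wooden handle. Origin under its middle.
- skew: Bystander, leave alone: skew chisel, about 360 mm long, wooden handle. Origin under its middle.
- caliper: Bystander, leave alone: steel outside caliper lying flat, 160 x 100 mm. Origin under its middle.
- mallet: Bystander, leave alone: wooden mallet, head 70 mm across and 100 mm long. Origin under its middle.
- wax_tin: Bystander, leave alone: flat brown tin, 60 mm across, 24 mm high, on the lathe's base board. Origin under its middle.
- faceplate: Bystander, leave alone: wooden faceplate disc, 72 mm across, 32 mm high, on the lathe's base board. Origin under its middle.
- brush: Bystander, leave alone: bench brush, 135 mm long. Origin under its middle.
- offcut: Bystander, leave alone: wooden cylinder standing up, 48 mm across, 85 mm high. Origin under its middle.

How it is judged:
By the outcome, as a careful person would: the job done as asked, in the order asked, and still so for the second after the job is handed in, with the robot touching nothing.
It also fails if it takes over 72 s, if anything falls off the work surface, if the arm or the gripper's body presses on something with over 40 N, if the wrist force passes 120 N, or if a joint passes its speed limit or range.

## Robot

A 6-joint arm with a two-finger parallel gripper is mounted at the origin on the work surface. World frame = base frame: x ahead of the robot, y to its left, z up, the work surface at z = 0. Lengths are in m, angles in rad, forces in N, time in s.
With the tool pointing down it reaches from about 0.35 to 0.875 m from the base axis. Payload 4.2 kg.
Tool frame: the origin (TCP) lies on the mounting face of the last link; the fingertips stand 173 mm ahead of it and the grasp point (between the pads) lies 155 mm ahead of it; z points along the fingers, y is the direction in which the jaws open and shut (so a half turn about z gives the same grasp; the last joint's range is limited). The gripper opens to 85 mm and grips with 20 to 120 N. Pads are 22 mm wide; open, the fingers measure 114 mm over their backs; the gripper's body (76 mm by 85 mm) begins 54 mm behind the grasp point. The pads swing forward as they close: fully open they stand 13 mm farther back than shut.
Start: joints at [-1.034, 0.385, 0.008, 0, -1.194, -0.259], TCP at [0.171, -0.601, 0.405] pointing down, gripper open.
Joint ranges: [-3.14, 3.14], [-1.21, 2.06], [-1.07, 1.41], [-3.16, 2.05], [-2.99, -0.16], [-3.1, 3.1]. Speed limits (rad/s): [2.79, 2.79, 3.14, 3.14, 3.14, 3.14].

## Interface

Orientations are given as a unit quaternion [x, y, z, w].
In Python, from workcell import status, eyes, arm gives the robot as it stands.
- The arm moves only by the tool carry_out, never from a script. Its argument "rows" is a list of rows, each an object of numbers: "claw": the opening, from 0 (shut) to 1 (fully open); "tx", "ty", "tz": the shift along the tool's x, y, z in m; "ax", "ay", "az": the turn, a rotation vector about the tool's x, y, z in rad. In form: [{"claw": .., "tx": .., "ty": .., "tz": .., "ax": .., "ay": .., "az": ..}, ...]. A call has 1 to 12 rows; each row is the pose to reach, as a shift and turn from the pose commanded when the call began, along the tool's axes at that moment; what a row does not reach only later rows make up. A row lasts 1/10 s, in which the tool goes at most 50 mm and 8.59 degrees, less where a joint would pass 70% of its speed; a pose out of reach is approached as far as the arm can. A call with a gripper value outside its range is refused whole. The fingers move at their own pace and stop on an object; "newtons" is the grip in N (left out, the last holds). Time passes only in rows, so rows that repeat a pose let the fingers close. It gives the time, the measured TCP pose, the force and the opening at its end, in the units of the state.
- status.read_state(): the state, without advancing time (a new reading comes with each control period).
- eyes.get_image(name): name is "scene" or "top"; returns a dict with "color" (384x512x3 uint8, red, green, blue), "z_map" (384x512 float32, m along the optical axis (not along the pixel's ray), 0 where there is no reading), "intrinsics" (3x3 intrinsics, pixels), "k1" (the pictures are not rectified: a ray, as slopes to the right and down, at radius r is drawn at 1 + k1 r^2 times it, then the intrinsics apply), "world_from_camera" (4x4, takes a point from camera to world coordinates). Camera axes: x right, y down, z forward; pixel columns grow to the right and rows downward; lengths in m; the calibration is good to about 2 mm. A picture is of the moment at which its call begins.
- arm.finish_job(): hands the job in, once; it reports no verdict.
The state is a dict: "time": time; "q": joint angles; "joint_velocities": joint speeds; "effort": joint torques, N m; "tcp_pos": TCP position; "eef_rot": TCP orientation; "force": force on the tool from outside, world axes, zero at the start; "torque": the same for the moment, N m; "opening": finger opening in m.
Only numpy, scipy, OpenCV 4.12 (cv2) and the standard library are available. Lean on these libraries where they do the work, as an engineer would, in place of code of your own. Each camera call takes 0.05 s, during which the arm holds its last target.

## Working session

There is one attempt and no reset: what is moved stays moved. The work goes in short steps, Python scripts to look and compute and a tool call to move; the robot and the scene stay as the last step left them, time stands still between calls to the robot, and variables do not carry over. Pictures are saved under pics/ and viewed, and the job is handed in when it is done.

Besides the shell and the picture viewer there is one more tool, called by a JSON object that holds its "name" and its "arguments", one argument or row to a line. carry_out: Moves the arm, as the interface text tells. Its arguments: {"type":"object","properties":{"rows":{"type":"array"},"newtons":{"type":"number"}},"required":["rows"]}

```bash
mkdir -p pics; ls; cat > h.py <<'E'
import numpy as np, cv2
from workcell import status, eyes, arm
def grab(name,save=None):
    im=eyes.get_image(name)
    if save: cv2.imwrite(f'pics/{save}.png',im['color'][:,:,::-1])
    np.savez(f'{name}.npz',**{k:np.array(v) for k,v in im.items()})
    return im
def load(name): return dict(np.load(f'{name}.npz'))
def ray(im,u,v):
    K=np.array(im['intrinsics']);k1=float(im['k1'])
    xd=(u-K[0,2])/K[0,0];yd=(v-K[1,2])/K[1,1]
    x,y=xd,yd
    for _ in range(30):
        s=1+k1*(x*x+y*y);x,y=xd/s,yd/s
    return np.array([x,y,1.0])
def pt(im,u,v,z=None,h=None):
    r=ray(im,u,v);T=np.array(im['world_from_camera'])
    if h is not None:
        d=T[:3,:3]@r; return T[:3,3]+d*(h-T[2,3])/d[2]
    if z is None: z=im['z_map'][int(round(v)),int(round(u))]
    return T[:3,:3]@(r*z)+T[:3,3]
def crop(im,u0,v0,u1,v1,f,save):
    c=im['color'][v0:v1,u0:u1,::-1]
    cv2.imwrite(f'pics/{save}.png',cv2.resize(c,None,fx=f,fy=f,interpolation=cv2.INTER_CUBIC))
E
python3 - <<'E'
from h import *
print(status.read_state())
for n in('scene','top'):
    im=grab(n,n+'0'); print(n,im['intrinsics'],im['k1'],im['world_from_camera'])
E
```

```text
pics
{'time': 0.0, 'q': array([-1.03437334e+00,  3.85529867e-01,  6.60494643e-03, -5.04523799e-04,
       -1.19398676e+00, -2.58629007e-01]), 'joint_velocities': array([ 0.0014839 ,  0.00034372,  0.00070355,  0.00085731, -0.00013875,
        0.00025746]), 'effort': array([ 2.05338947e-04, -3.92288268e+01,  1.88401830e+01,  4.18615177e+00,
       -4.56765221e-03, -1.11044614e-05]), 'tcp_pos': array([ 0.17138688, -0.6008162 ,  0.40362829]), 'eef_rot': array([-1.38358557e-01,  9.90381611e-01,  1.06596957e-03, -1.93284054e-04]), 'force': array([0.09988242, 0.03151923, 0.07953561]), 'torque': array([0.03077695, 0.00428545, 0.03132182]), 'opening': 0.08527169761316965}
scene [[392.23631064   0.         259.89354379]
 [  0.         392.23631064 182.12929379]
 [  0.           0.           1.        ]] -0.058246297408217 [[ 0.65853572  0.42201834 -0.62308204  1.22481445]
 [ 0.75234498 -0.34989631  0.55816628 -0.62530315]
 [ 0.0175423  -0.83634508 -0.5479226   0.73352062]
 [ 0.          0.          0.          1.        ]]
top [[497.30233517   0.         253.74974607]
 [  0.         497.30233517 203.66399337]
 [  0.           0.           1.        ]] -0.10505523208356769 [[ 1.49580226e-02 -9.72253453e-01  2.33451237e-01  1.33678027e-01]
 [-9.99887789e-01 -1.43539966e-02  4.28621162e-03 -4.06694593e-03]
 [-8.16325780e-04 -2.33489154e-01 -9.72359063e-01  1.64662850e+00]
 [ 0.00000000e+00  0.00000000e+00  0.00000000e+00  1.00000000e+00]]
```

View pics/scene0.png

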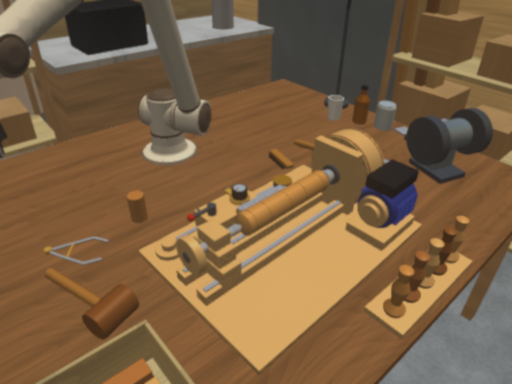

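View pics/top0.png

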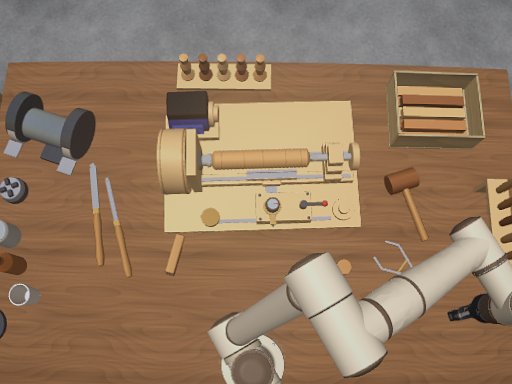

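```bash
python3 - <<'E'
from h import *
im=load('top'); crop(im,200,140,360,240,5,'topc')
im=load('scene'); crop(im,150,150,340,290,4,'scenec')
E
```

```text
(no output)
```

View pics/topc.png

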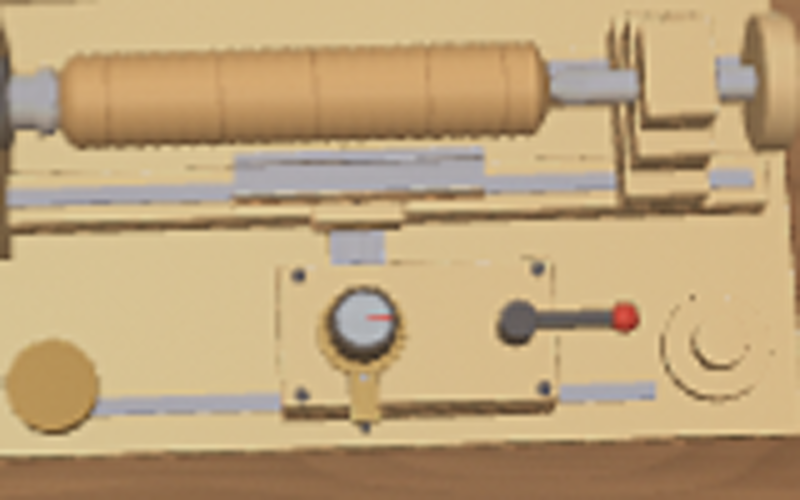

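View pics/scenec.png

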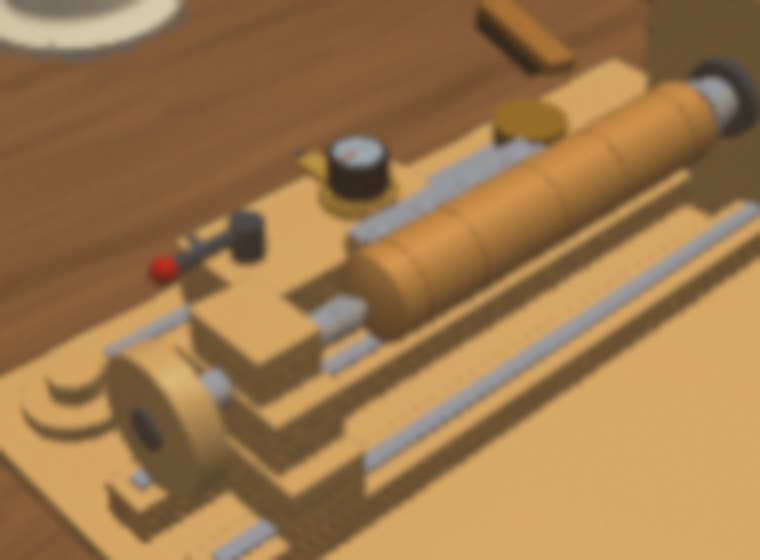

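```bash
python3 - <<'E'
from h import *
im=load('top')
def c(u,v): return u/5+200,v/5+140
for n,p in dict(dialtop=(365,318),pivot=(518,322),ball=(625,317),plate=(330,380),plunger=(365,400),blankmid=(305,97),blankL=(60,100),blankR=(548,92),restL=(235,160),restR=(484,152),restRb=(484,190),face=(720,345),tin=(53,385),board=(480,440),screw1=(299,275),screw2=(538,268),tail=(680,80)).items():
    print(n,np.round(pt(im,*c(*p)),4))
s=load('scene')
for n,p in dict(dialtop=(357,152),ball=(164,269),pivot=(248,222)).items():
    print(n,np.round(pt(s,p[0]/4+150,p[1]/4+150),4))
# cloud stats
z=im['z_map']
import itertools
P=np.array([pt(im,u,v) for v in range(140,230) for u in range(200,350)]).reshape(90,150,3)
np.save('P.npy',P)
print(np.round(P[55:76:2,66:82:2,2]*1000).astype(int))
print(np.round(P[55:76:2,98:130:2,2]*1000).astype(int))
E
```

```text
dialtop [ 0.5028 -0.0583  0.1139]
pivot [ 0.5054 -0.157   0.0979]
ball [ 0.5098 -0.2259  0.0978]
plate [ 0.4731 -0.0376  0.0635]
plunger [ 0.4565 -0.0598  0.0809]
blankmid [ 0.6353 -0.0182  0.1563]
blankL [0.6335 0.1369 0.1491]
blankR [ 0.6481 -0.174   0.1357]
restL [0.5989 0.0255 0.1377]
restR [ 0.645  -0.1429  0.0151]
restRb [ 0.6044 -0.1389  0.0602]
face [ 0.501  -0.2937  0.0598]
tin [0.4722 0.145  0.0388]
board [ 0.4434 -0.1389  0.018 ]
screw1 [ 0.5411 -0.0165  0.0724]
screw2 [ 0.5472 -0.1726  0.076 ]
tail [ 0.6467 -0.2537  0.1674]
dialtop [ 0.5061 -0.0589  0.1141]
ball [ 0.5155 -0.2264  0.1002]
pivot [ 0.5119 -0.1573  0.1031]
[[ 76  74  71  74  68  69  78  71]
 [ 73  78  84 110 111  70  69  72]
 [ 85 111 108 121 111 114  78  67]
 [116 118 113 114 119 119 112  73]
 [115 114 120 114 110 110 113  70]
 [116 115 106 115 115 116 116  79]
 [109 115 115 112 116 111 103  79]
 [ 73 108 114 117 115 107  73  79]
 [ 83  76  97 101  94  83  79  71]
 [ 65  76  78  80  75  88  67  70]
 [ 74  69  79  78  83  72  68  69]]
[[  71   69   70   74   70   75   14   18   19   13   19   21   20   18
   
[... 160 characters left out ...]
3   21
    21   20]
 [  72  103  103  105  107   73   76   19   22   22   18   19   96   99
   100   30]
 [  73  110   97   98  105   98   99  102   93   98  105  109  106  101
   108   14]
 [  68  108  101  100  106   98   96   96   99   95  100   19   98   95
    89   18]
 [  72   82   91   99   70   73   77   19   21   19   15   17   11   14
    28   20]
 [  69   69   70   69   72   70   72   20   21   23   14   18    9   17
    18   20]
 [  73   74   72   70   73   69   75   22   23   22   25   24   22   16
    15   21]
 [  75   77   75   70   74   71   72   20   16   11   21   13   18   16
    12   18]
 [  71   74   69   73   69   69   65   17   19   15   17   19   10   21
    13   24]]
```

```bash
python3 - <<'E'
from h import *
im=load('top'); crop(im,255,185,345,225,8,'topd')
s=load('scene'); crop(s,180,170,260,230,8,'scened')
E
```

```text
(no output)
```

View pics/topd.png

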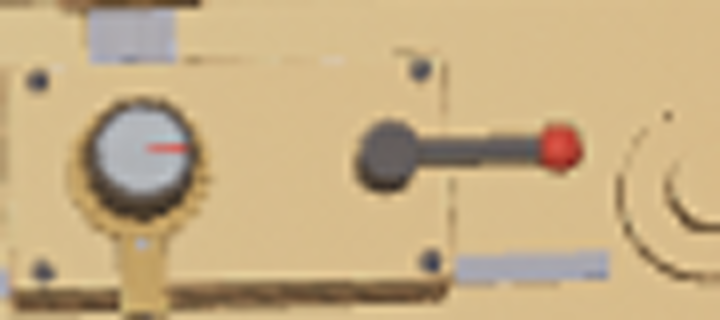

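View pics/scened.png

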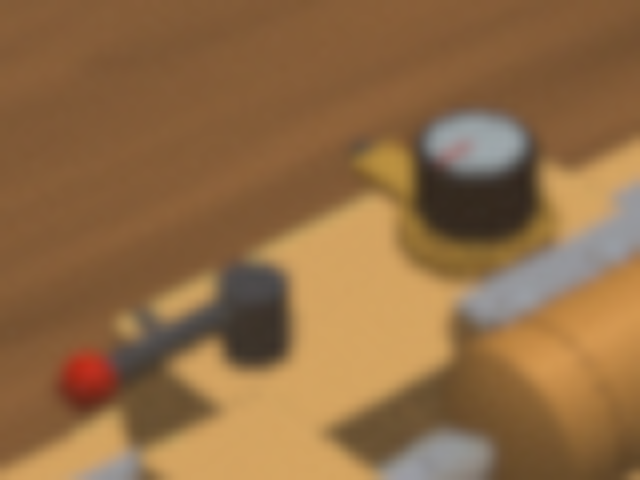

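```bash
cat >> h.py <<'E'
def tri(a,ua,b,ub):
    A=np.zeros((3,3));y=np.zeros(3)
    L=[]
    for im,p in((a,ua),(b,ub)):
        T=np.array(im['world_from_camera']);d=T[:3,:3]@ray(im,*p);d/=np.linalg.norm(d)
        M=np.eye(3)-np.outer(d,d);A+=M;y+=M@T[:3,3];L.append((T[:3,3],M))
    x=np.linalg.solve(A,y)
    return x,[np.linalg.norm(M@(x-o))*1000 for o,M in L]
E
python3 - <<'E'
from h import *
t=load('top');s=load('scene')
f=lambda u,v,o,k=8:((u+.5)/k-.5+o[0],(v+.5)/k-.5+o[1])
T=lambda u,v:f(u,v,(255,185)); S=lambda u,v:f(u,v,(180,170))
for n,a,b in(('dialcap',T(142,150),S(477,143)),('ball',T(560,147),S(88,378)),('pivcap',T(390,150),S(256,280))):
    print(n,tri(t,a,s,b))
for h in (.11,.113,.115,.117): print(h,pt(t,*T(142,150),h=h)[:2],pt(s,*S(477,143),h=h)[:2])
print('screws',[pt(t,*T(*p),h=.072)[:2] for p in((38,80),(420,68),(42,271),(430,261))])
st=status.read_state()
from scipy.spatial.transform import Rotation as R
print(R.from_quat(st['eef_rot']).as_matrix())
E
```

```text
dialcap (array([ 0.50346217, -0.05651301,  0.11373411]), [np.float64(0.44542512079053703), np.float64(0.44542512079060265)])
ball (array([ 0.51107601, -0.22472916,  0.09810657]), [np.float64(0.2776636709202553), np.float64(0.2776636709201921)])
pivcap (array([ 0.5077241 , -0.15568941,  0.10303934]), [np.float64(0.08215665035952989), np.float64(0.08215665035936963)])
0.11 [ 0.50462324 -0.05627468] [ 0.49892203 -0.05349895]
0.113 [ 0.50389903 -0.05617275] [ 0.50241458 -0.05625012]
0.115 [ 0.50341623 -0.0561048 ] [ 0.50474295 -0.05808424]
0.117 [ 0.50293342 -0.05603685] [ 0.50707132 -0.05991835]
screws [array([ 0.54260765, -0.01486091]), array([ 0.55002973, -0.17127584]), array([ 0.46289194, -0.01746317]), array([ 0.46928936, -0.17452344])]
[[-9.61705536e-01 -2.74083984e-01 -6.57115385e-04]
 [-2.74084737e-01  9.61703858e-01  1.80185578e-03]
 [ 1.38090589e-04  1.91295998e-03 -9.99998161e-01]]
```

{"name": "carry_out", "arguments": {
  "rows": [
    {"claw": 1, "tx": -0.469, "ty": 0.432, "tz": 0.05, "az": -2.0},
    {"claw": 1, "tx": -0.469, "ty": 0.432, "tz": 0.05, "az": -2.0},
    {"claw": 1, "tx": -0.469, "ty": 0.432, "tz": 0.05, "az": -2.0},
    {"claw": 1, "tx": -0.469, "ty": 0.432, "tz": 0.05, "az": -2.0},
    {"claw": 1, "tx": -0.469, "ty": 0.432, "tz": 0.05, "az": -2.0},
    {"claw": 1, "tx": -0.469, "ty": 0.432, "tz": 0.05, "az": -2.0},
    {"claw": 1, "tx": -0.469, "ty": 0.432, "tz": 0.05, "az": -2.0},
    {"claw": 1, "tx": -0.469, "ty": 0.432, "tz": 0.05, "az": -2.0},
    {"claw": 1, "tx": -0.469, "ty": 0.432, "tz": 0.05, "az": -2.0},
    {"claw": 1, "tx": -0.469, "ty": 0.432, "tz": 0.05, "az": -2.0},
    {"claw": 1, "tx": -0.469, "ty": 0.432, "tz": 0.05, "az": -2.0},
    {"claw": 1, "tx": -0.469, "ty": 0.432, "tz": 0.05, "az": -2.0}
  ],
  "newtons": 40
}}

```text
schema error: expected keys claw, tx, ty, tz, ax, ay, az
```

{"name": "carry_out", "arguments": {
  "rows": [
    {"claw": 1, "tx": -0.469, "ty": 0.432, "tz": 0.05, "ax": 0, "ay": 0, "az": -2.0},
    {"claw": 1, "tx": -0.469, "ty": 0.432, "tz": 0.05, "ax": 0, "ay": 0, "az": -2.0},
    {"claw": 1, "tx": -0.469, "ty": 0.432, "tz": 0.05, "ax": 0, "ay": 0, "az": -2.0},
    {"claw": 1, "tx": -0.469, "ty": 0.432, "tz": 0.05, "ax": 0, "ay": 0, "az": -2.0},
    {"claw": 1, "tx": -0.469, "ty": 0.432, "tz": 0.05, "ax": 0, "ay": 0, "az": -2.0},
    {"claw": 1, "tx": -0.469, "ty": 0.432, "tz": 0.05, "ax": 0, "ay": 0, "az": -2.0},
    {"claw": 1, "tx": -0.469, "ty": 0.432, "tz": 0.05, "ax": 0, "ay": 0, "az": -2.0},
    {"claw": 1, "tx": -0.469, "ty": 0.432, "tz": 0.05, "ax": 0, "ay": 0, "az": -2.0},
    {"claw": 1, "tx": -0.469, "ty": 0.432, "tz": 0.05, "ax": 0, "ay": 0, "az": -2.0},
    {"claw": 1, "tx": -0.469, "ty": 0.432, "tz": 0.05, "ax": 0, "ay": 0, "az": -2.0},
    {"claw": 1, "tx": -0.469, "ty": 0.432, "tz": 0.05, "ax": 0, "ay": 0, "az": -2.0},
    {"claw": 1, "tx": -0.469, "ty": 0.432, "tz": 0.05, "ax": 0, "ay": 0, "az": -2.0}
  ],
  "newtons": 40
}}

```text
time: 1.3
tcp_pos: [0.4838, -0.0886, 0.3576]
eef_rot: [0.864, -0.504, -0.0, 0.0]
force: [1.0, -0.2, -0.2]
opening: 0.0857
```

```bash
cat >> h.py <<'E'
from scipy.spatial.transform import Rotation as R
def st():
    s=status.read_state();M=R.from_quat(s['eef_rot']).as_matrix()
    print('t',round(s['time'],2),'q',np.round(s['q'],3),'p',np.round(s['tcp_pos'],4),'yaw_y',round(np.degrees(np.arctan2(M[1,1],M[0,1])),2),'zax',np.round(M[:,2],4),'F',np.round(s['force'],2),'T',np.round(s['torque'],3),'op',round(s['opening'],4))
    return s,M
def go(x,y,z):
    s,M=st(); print('shift tool',np.round(M.T@(np.array([x,y,z])-s['tcp_pos']),4))
E
python3 - <<'E'
from h import *
go(.5035,-.0565,.31)
E
```

```text
t 1.3 q [ 0.15   0.201 -0.381 -0.    -0.988  0.364] p [ 0.4838 -0.0886  0.3576] yaw_y -150.57 zax [-1.e-04  0.e+00 -1.e+00] F [ 1.04 -0.16 -0.2 ] T [-0.111 -0.103 -0.046] op 0.0857
shift tool [-0.0183 -0.0329  0.0476]
```

{"name": "carry_out", "arguments": {
  "rows": [
    {"claw": 1, "tx": -0.018, "ty": -0.033, "tz": 0.045, "ax": 0, "ay": 0, "az": 0},
    {"claw": 1, "tx": -0.018, "ty": -0.033, "tz": 0.045, "ax": 0, "ay": 0, "az": 0},
    {"claw": 1, "tx": -0.018, "ty": -0.033, "tz": 0.045, "ax": 0, "ay": 0, "az": 0},
    {"claw": 1, "tx": -0.018, "ty": -0.033, "tz": 0.045, "ax": 0, "ay": 0, "az": 0},
    {"claw": 1, "tx": -0.018, "ty": -0.033, "tz": 0.045, "ax": 0, "ay": 0, "az": 0}
  ]
}}

```text
time: 1.8
tcp_pos: [0.5033, -0.0598, 0.314]
eef_rot: [0.862, -0.508, 0.001, -0.001]
force: [-0.0, -0.8, 0.2]
opening: 0.0855
```

```bash
python3 - <<'E'
from h import *
go(.5035,-.0565,.262)
s=grab('scene','s1'); crop(s,150,90,330,225,4,'s1c')
E
```

```text
t 1.8 q [ 0.203  0.275 -0.408  0.    -0.886  0.303] p [ 0.5033 -0.0598  0.314 ] yaw_y -151.03 zax [ 2.e-03  1.e-04 -1.e+00] F [-0.03 -0.76  0.17] T [ 0.012 -0.    -0.002] op 0.0855
shift tool [-0.0028 -0.0017  0.052 ]
```

View pics/s1c.png

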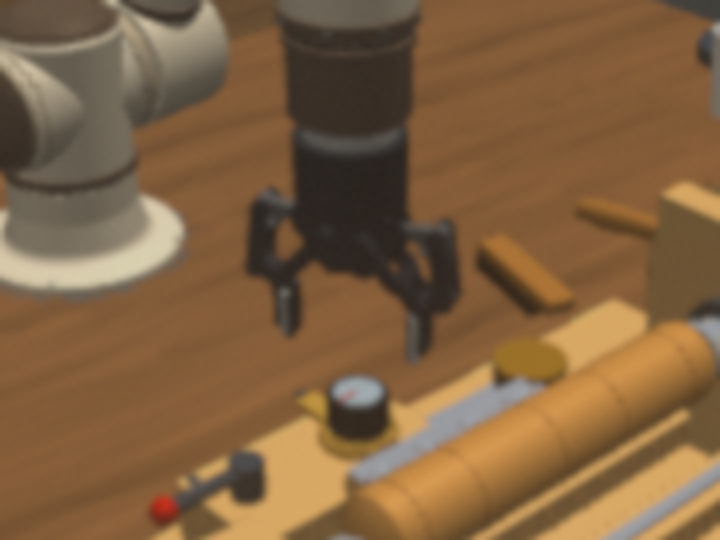

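{"name": "carry_out", "arguments": {
  "rows": [
    {"claw": 1, "tx": -0.0028, "ty": -0.0017, "tz": 0.02, "ax": 0, "ay": 0, "az": 0},
    {"claw": 1, "tx": -0.0028, "ty": -0.0017, "tz": 0.04, "ax": 0, "ay": 0, "az": 0},
    {"claw": 1, "tx": -0.0028, "ty": -0.0017, "tz": 0.052, "ax": 0, "ay": 0, "az": 0},
    {"claw": 1, "tx": -0.0028, "ty": -0.0017, "tz": 0.052, "ax": 0, "ay": 0, "az": 0},
    {"claw": 1, "tx": -0.0028, "ty": -0.0017, "tz": 0.052, "ax": 0, "ay": 0, "az": 0}
  ]
}}

```text
time: 2.35
tcp_pos: [0.5038, -0.0562, 0.2618]
eef_rot: [0.862, -0.508, 0.001, -0.0]
force: [-0.5, -0.3, -0.4]
opening: 0.0853
```

```bash
python3 - <<'E'
from h import *
go(.5035,-.0565,.262)
s=grab('scene','s2'); crop(s,150,90,330,225,4,'s2c')
t=grab('top','t2'); crop(t,230,160,350,240,6,'t2c')
E
```

```text
t 2.35 q [ 0.21   0.345 -0.468  0.    -0.757  0.296] p [ 0.5038 -0.0562  0.2618] yaw_y -151.0 zax [ 0.0015  0.     -1.    ] F [-0.52 -0.34 -0.39] T [ 0.017 -0.027  0.017] op 0.0853
shift tool [ 0.0001  0.0004 -0.0002]
```

View pics/s2c.png

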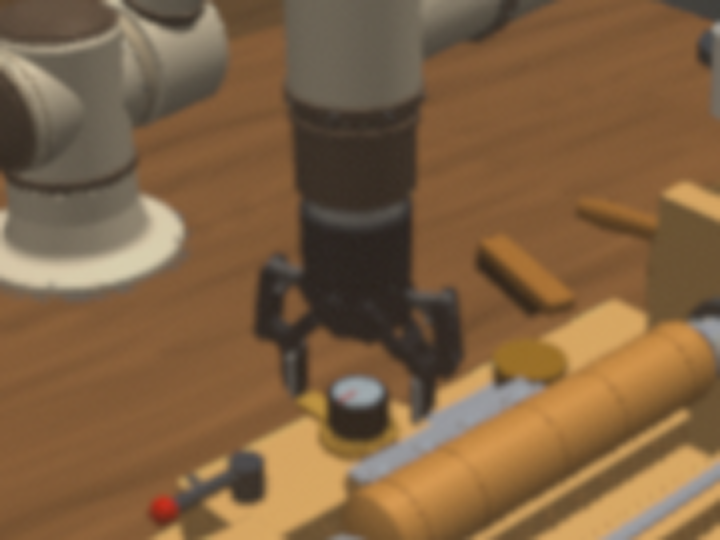

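View pics/t2c.png

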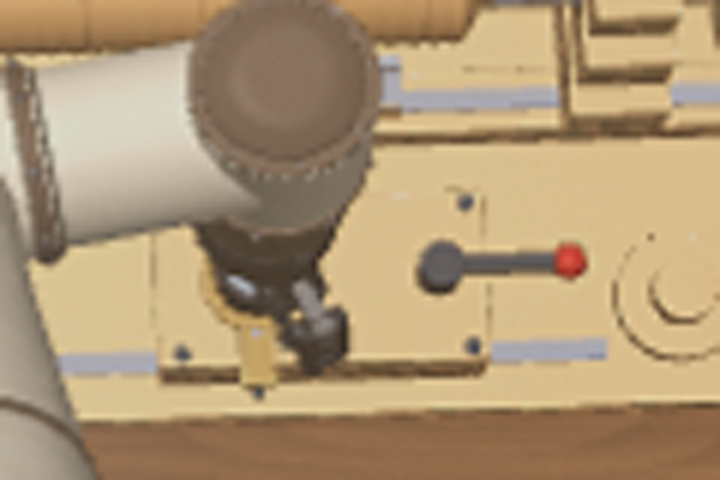

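{"name": "carry_out", "arguments": {
  "rows": [
    {"claw": 0.6, "tx": 0, "ty": 0, "tz": 0, "ax": 0, "ay": 0, "az": 0},
    {"claw": 0.4, "tx": 0, "ty": 0, "tz": 0, "ax": 0, "ay": 0, "az": 0},
    {"claw": 0.4, "tx": 0, "ty": 0, "tz": 0, "ax": 0, "ay": 0, "az": 0},
    {"claw": 0.4, "tx": 0, "ty": 0, "tz": 0, "ax": 0, "ay": 0, "az": 0},
    {"claw": 0.4, "tx": 0, "ty": 0, "tz": 0, "ax": 0, "ay": 0, "az": 0},
    {"claw": 0.4, "tx": 0, "ty": 0, "tz": 0, "ax": 0, "ay": 0, "az": 0}
  ],
  "newtons": 30
}}

```text
time: 3.05
tcp_pos: [0.5033, -0.0558, 0.2614]
eef_rot: [0.862, -0.507, -0.0, 0.001]
force: [-2.7, -0.9, 4.4]
opening: 0.0428
```

```bash
python3 - <<'E'
from h import *
st()
E
```

```text
t 3.05 q [ 0.211  0.345 -0.469  0.001 -0.758  0.296] p [ 0.5033 -0.0558  0.2614] yaw_y -150.93 zax [-1.2e-03 -7.0e-04 -1.0e+00] F [-2.72 -0.91  4.39] T [-0.316  0.738 -0.005] op 0.0428
```

{"name": "carry_out", "arguments": {
  "rows": [
    {"claw": 0.3, "tx": 0, "ty": 0, "tz": 0, "ax": 0, "ay": 0, "az": 0.03},
    {"claw": 0.3, "tx": 0, "ty": 0, "tz": 0, "ax": 0, "ay": 0, "az": 0.05},
    {"claw": 0.3, "tx": 0, "ty": 0, "tz": 0, "ax": 0, "ay": 0, "az": 0.05}
  ]
}}

```text
time: 3.35
tcp_pos: [0.5033, -0.0558, 0.2614]
eef_rot: [0.849, -0.528, -0.0, 0.001]
force: [-2.5, -1.2, 5.8]
opening: 0.0429
```

```bash
python3 - <<'E'
from h import *
st()
E
```

```text
t 3.35 q [ 0.211  0.345 -0.469  0.001 -0.758  0.246] p [ 0.5033 -0.0558  0.2614] yaw_y -153.8 zax [-1.1e-03 -8.0e-04 -1.0e+00] F [-2.48 -1.25  5.76] T [-0.259  0.746  0.09 ] op 0.0429
```

{"name": "carry_out", "arguments": {
  "rows": [
    {"claw": 0.3, "tx": 0, "ty": 0, "tz": 0, "ax": 0, "ay": 0, "az": 0.05},
    {"claw": 0.3, "tx": 0, "ty": 0, "tz": 0, "ax": 0, "ay": 0, "az": 0.05}
  ]
}}

```text
time: 3.55
tcp_pos: [0.5033, -0.0558, 0.2614]
eef_rot: [0.835, -0.55, -0.0, 0.001]
force: [-2.4, -1.4, 5.7]
opening: 0.0431
```

```bash
python3 - <<'E'
from h import *
st()
E
```

```text
t 3.55 q [ 0.211  0.345 -0.469  0.001 -0.758  0.195] p [ 0.5033 -0.0558  0.2614] yaw_y -156.7 zax [-1.1e-03 -7.0e-04 -1.0e+00] F [-2.36 -1.39  5.74] T [-0.329  0.739  0.017] op 0.0431
```

{"name": "carry_out", "arguments": {
  "rows": [
    {"claw": 0.3, "tx": 0, "ty": 0, "tz": 0, "ax": 0, "ay": 0, "az": 0.05},
    {"claw": 0.3, "tx": 0, "ty": 0, "tz": 0, "ax": 0, "ay": 0, "az": 0.05}
  ]
}}

```text
time: 3.75
tcp_pos: [0.5033, -0.0558, 0.2614]
eef_rot: [0.821, -0.571, -0.0, 0.001]
force: [-2.1, -0.1, 4.5]
opening: 0.0432
```

```bash
python3 - <<'E'
from h import *
st()
E
```

```text
t 3.75 q [ 0.211  0.345 -0.469  0.001 -0.758  0.145] p [ 0.5033 -0.0558  0.2614] yaw_y -159.58 zax [-1.1e-03 -7.0e-04 -1.0e+00] F [-2.11 -0.12  4.48] T [-0.297  0.685 -0.042] op 0.0432
```

{"name": "carry_out", "arguments": {
  "rows": [
    {"claw": 0.3, "tx": 0, "ty": 0, "tz": 0, "ax": 0, "ay": 0, "az": 0.1},
    {"claw": 0.3, "tx": 0, "ty": 0, "tz": 0, "ax": 0, "ay": 0, "az": 0.2},
    {"claw": 0.3, "tx": 0, "ty": 0, "tz": 0, "ax": 0, "ay": 0, "az": 0.3},
    {"claw": 0.3, "tx": 0, "ty": 0, "tz": 0, "ax": 0, "ay": 0, "az": 0.4},
    {"claw": 0.3, "tx": 0, "ty": 0, "tz": 0, "ax": 0, "ay": 0, "az": 0.5},
    {"claw": 0.3, "tx": 0, "ty": 0, "tz": 0, "ax": 0, "ay": 0, "az": 0.6},
    {"claw": 0.3, "tx": 0, "ty": 0, "tz": 0, "ax": 0, "ay": 0, "az": 0.7},
    {"claw": 0.3, "tx": 0, "ty": 0, "tz": 0, "ax": 0, "ay": 0, "az": 0.8},
    {"claw": 0.3, "tx": 0, "ty": 0, "tz": 0, "ax": 0, "ay": 0, "az": 0.897},
    {"claw": 0.3, "tx": 0, "ty": 0, "tz": 0, "ax": 0, "ay": 0, "az": 0.897}
  ]
}}

```text
time: 4.75
tcp_pos: [0.5033, -0.0558, 0.2614]
eef_rot: [-0.492, 0.87, -0.0, -0.001]
force: [-2.2, -0.6, 5.4]
opening: 0.043
```

```bash
cat >> h.py <<'E'
def samp(n=4):
    T=[]
    for i in range(n):
        s=status.read_state();T.append(s['torque'][2])
        if i<n-1: eyes.get_image('scene')
    s,M=st()
    yaw=np.degrees(np.arctan2(M[1,1],M[0,1]))
    d=(-150.93-yaw)%360
    print('turned',round(d,2),'clicks',round(d/15,3),'Tz',np.round(T,3),'mean',np.mean(T).round(4))
E
python3 - <<'E'
from h import *
samp()
E
```

```text
t 4.9 q [ 0.211  0.345 -0.469  0.001 -0.758 -0.751] p [ 0.5033 -0.0558  0.2614] yaw_y 149.07 zax [-1.e-03 -6.e-04 -1.e+00] F [-2.19 -1.43  5.67] T [-0.202  0.674 -0.037] op 0.043
turned 60.0 clicks 4.0 Tz [-0.018  0.065 -0.055 -0.037] mean -0.011
```

```bash
cat >> h.py <<'E'
def samp(n=6):
    T=[];E=[]
    for i in range(n):
        s=status.read_state();T.append(s['torque'][2]);E.append(s['effort'][5])
        if i<n-1: eyes.get_image('scene')
    M=R.from_quat(s['eef_rot']).as_matrix()
    yaw=np.degrees(np.arctan2(M[1,1],M[0,1]))
    d=(-150.93-yaw)%360
    print('t',round(s['time'],2),'turned',round(d,2),'clicks',round(d/15,3),'Tz',np.round(T,3),'mean',np.mean(T).round(4),'E6',np.round(E,4),'F',np.round(s['force'],1),'op',round(s['opening'],4))
E
python3 - <<'E'
from h import *
samp()
E
```

```text
t 5.15 turned 60.0 clicks 4.0 Tz [-0.037 -0.032 -0.041 -0.006  0.017  0.034] mean -0.0109 E6 [0.015  0.0165 0.0167 0.0168 0.0167 0.0168] F [-2.9 -0.8  4.9] op 0.0434
```

{"name": "carry_out", "arguments": {
  "rows": [
    {"claw": 0.3, "tx": 0, "ty": 0, "tz": 0, "ax": 0, "ay": 0, "az": 0.03},
    {"claw": 0.3, "tx": 0, "ty": 0, "tz": 0, "ax": 0, "ay": 0, "az": 0.05},
    {"claw": 0.3, "tx": 0, "ty": 0, "tz": 0, "ax": 0, "ay": 0, "az": 0.05}
  ]
}}

```text
time: 5.45
tcp_pos: [0.5033, -0.0558, 0.2614]
eef_rot: [-0.471, 0.882, -0.0, -0.001]
force: [-3.0, -1.0, 4.9]
opening: 0.0432
```

```bash
python3 - <<'E'
from h import *
samp()
E
```

```text
t 5.7 turned 62.85 clicks 4.19 Tz [0.035 0.02  0.071 0.04  0.012 0.027] mean 0.0341 E6 [-0.0987 -0.0577 -0.048  -0.0461 -0.0457 -0.0457] F [-2.6 -0.6  4.9] op 0.0432
```

{"name": "carry_out", "arguments": {
  "rows": [
    {"claw": 0.3, "tx": 0, "ty": 0, "tz": 0, "ax": 0, "ay": 0, "az": 0.03},
    {"claw": 0.3, "tx": 0, "ty": 0, "tz": 0, "ax": 0, "ay": 0, "az": 0.05},
    {"claw": 0.3, "tx": 0, "ty": 0, "tz": 0, "ax": 0, "ay": 0, "az": 0.05},
    {"claw": 0.3, "tx": 0, "ty": 0, "tz": 0, "ax": 0, "ay": 0, "az": 0.05}
  ]
}}

```text
time: 6.1
tcp_pos: [0.5033, -0.0558, 0.2614]
eef_rot: [-0.449, 0.894, -0.0, -0.001]
force: [-3.2, -1.3, 5.8]
opening: 0.0428
```

```bash
python3 - <<'E'
from h import *
samp(3)
E
```

```text
t 6.2 turned 65.72 clicks 4.382 Tz [-0.016  0.015 -0.031] mean -0.0105 E6 [-0.0131 -0.0111 -0.0108] F [-2.2 -0.   5.3] op 0.0432
```

{"name": "carry_out", "arguments": {
  "rows": [
    {"claw": 0.3, "tx": 0, "ty": 0, "tz": 0, "ax": 0, "ay": 0, "az": 0.03},
    {"claw": 0.3, "tx": 0, "ty": 0, "tz": 0, "ax": 0, "ay": 0, "az": 0.05},
    {"claw": 0.3, "tx": 0, "ty": 0, "tz": 0, "ax": 0, "ay": 0, "az": 0.05},
    {"claw": 0.3, "tx": 0, "ty": 0, "tz": 0, "ax": 0, "ay": 0, "az": 0.05}
  ]
}}

```text
time: 6.6
tcp_pos: [0.5033, -0.0558, 0.2614]
eef_rot: [-0.426, 0.905, -0.0, -0.001]
force: [-2.5, -1.8, 5.4]
opening: 0.0429
```

```bash
python3 - <<'E'
from h import *
samp(3)
E
```

```text
t 6.7 turned 68.59 clicks 4.573 Tz [ 0.005 -0.032 -0.046] mean -0.0244 E6 [0.0015 0.0037 0.0041] F [-2.2 -0.3  4.5] op 0.043
```

{"name": "carry_out", "arguments": {
  "rows": [
    {"claw": 0.3, "tx": 0, "ty": 0, "tz": 0, "ax": 0, "ay": 0, "az": 0.025},
    {"claw": 0.3, "tx": 0, "ty": 0, "tz": 0, "ax": 0, "ay": 0, "az": 0.025},
    {"claw": 0.3, "tx": 0, "ty": 0, "tz": 0, "ax": 0, "ay": 0, "az": 0.025}
  ]
}}

```text
time: 7.0
tcp_pos: [0.5033, -0.0558, 0.2614]
eef_rot: [-0.415, 0.91, -0.0, -0.001]
force: [-2.9, -0.9, 4.7]
opening: 0.0429
```

```bash
python3 - <<'E'
from h import *
samp(3)
E
```

```text
t 7.1 turned 70.03 clicks 4.669 Tz [ 0.011 -0.034 -0.023] mean -0.0152 E6 [0.0293 0.0318 0.0323] F [-2.2 -0.9  5.1] op 0.0429
```

{"name": "carry_out", "arguments": {
  "rows": [
    {"claw": 0.3, "tx": 0, "ty": 0, "tz": 0, "ax": 0, "ay": 0, "az": 0.05},
    {"claw": 0.3, "tx": 0, "ty": 0, "tz": 0, "ax": 0, "ay": 0, "az": 0.087},
    {"claw": 0.3, "tx": 0, "ty": 0, "tz": 0, "ax": 0, "ay": 0, "az": 0.11},
    {"claw": 0.3, "tx": 0, "ty": 0, "tz": 0, "ax": 0, "ay": 0, "az": 0.137},
    {"claw": 0.3, "tx": 0, "ty": 0, "tz": 0, "ax": 0, "ay": 0, "az": 0.137},
    {"claw": 0.3, "tx": 0, "ty": 0, "tz": 0, "ax": 0, "ay": 0, "az": 0.137}
  ]
}}

```text
time: 7.7
tcp_pos: [0.5033, -0.0558, 0.2614]
eef_rot: [-0.352, 0.936, -0.0, -0.001]
force: [-2.8, -0.4, 4.8]
opening: 0.0431
```

```bash
python3 - <<'E'
from h import *
samp(3)
E
```

```text
t 7.8 turned 77.86 clicks 5.19 Tz [0.055 0.083 0.039] mean 0.0592 E6 [-0.0563 -0.0538 -0.0533] F [-2.8 -1.4  5.5] op 0.0426
```

{"name": "carry_out", "arguments": {
  "rows": [
    {"claw": 0.3, "tx": 0, "ty": 0, "tz": 0, "ax": 0, "ay": 0, "az": 0.03},
    {"claw": 0.3, "tx": 0, "ty": 0, "tz": 0, "ax": 0, "ay": 0, "az": 0.05},
    {"claw": 0.3, "tx": 0, "ty": 0, "tz": 0, "ax": 0, "ay": 0, "az": 0.05},
    {"claw": 0.3, "tx": 0, "ty": 0, "tz": 0, "ax": 0, "ay": 0, "az": 0.05}
  ]
}}

```text
time: 8.2
tcp_pos: [0.5033, -0.0558, 0.2614]
eef_rot: [-0.328, 0.945, -0.0, -0.001]
force: [-0.9, -0.2, 4.4]
opening: 0.0431
```

```bash
python3 - <<'E'
from h import *
samp(3)
E
```

```text
t 8.3 turned 80.73 clicks 5.382 Tz [0.014 0.087 0.086] mean 0.0623 E6 [-0.0202 -0.0182 -0.0178] F [-1.7 -0.8  5. ] op 0.043
```

{"name": "carry_out", "arguments": {
  "rows": [
    {"claw": 0.3, "tx": 0, "ty": 0, "tz": 0, "ax": 0, "ay": 0, "az": 0.03},
    {"claw": 0.3, "tx": 0, "ty": 0, "tz": 0, "ax": 0, "ay": 0, "az": 0.05},
    {"claw": 0.3, "tx": 0, "ty": 0, "tz": 0, "ax": 0, "ay": 0, "az": 0.05},
    {"claw": 0.3, "tx": 0, "ty": 0, "tz": 0, "ax": 0, "ay": 0, "az": 0.05}
  ]
}}

```text
time: 8.7
tcp_pos: [0.5033, -0.0558, 0.2614]
eef_rot: [-0.305, 0.953, -0.0, -0.001]
force: [-2.4, -0.4, 5.4]
opening: 0.0433
```

```bash
python3 - <<'E'
from h import *
samp(3)
E
```

```text
t 8.8 turned 83.61 clicks 5.574 Tz [-0.021 -0.03  -0.016] mean -0.0224 E6 [0.0321 0.034  0.0343] F [-1.6 -1.3  5.1] op 0.043
```

{"name": "carry_out", "arguments": {
  "rows": [
    {"claw": 0.3, "tx": 0, "ty": 0, "tz": 0, "ax": 0, "ay": 0, "az": 0.05},
    {"claw": 0.3, "tx": 0, "ty": 0, "tz": 0, "ax": 0, "ay": 0, "az": 0.11},
    {"claw": 0.3, "tx": 0, "ty": 0, "tz": 0, "ax": 0, "ay": 0, "az": 0.14},
    {"claw": 0.3, "tx": 0, "ty": 0, "tz": 0, "ax": 0, "ay": 0, "az": 0.162},
    {"claw": 0.3, "tx": 0, "ty": 0, "tz": 0, "ax": 0, "ay": 0, "az": 0.162},
    {"claw": 0.3, "tx": 0, "ty": 0, "tz": 0, "ax": 0, "ay": 0, "az": 0.162}
  ]
}}

```text
time: 9.4
tcp_pos: [0.5033, -0.0558, 0.2614]
eef_rot: [-0.227, 0.974, -0.0, -0.001]
force: [-3.1, -0.9, 4.8]
opening: 0.0428
```

```bash
python3 - <<'E'
from h import *
samp(3)
E
```

```text
t 9.5 turned 92.88 clicks 6.192 Tz [0.034 0.091 0.045] mean 0.0568 E6 [-0.0424 -0.0404 -0.04  ] F [-2.5 -0.9  5.5] op 0.0429
```

{"name": "carry_out", "arguments": {
  "rows": [
    {"claw": 0.3, "tx": 0, "ty": 0, "tz": 0, "ax": 0, "ay": 0, "az": 0.03},
    {"claw": 0.3, "tx": 0, "ty": 0, "tz": 0, "ax": 0, "ay": 0, "az": 0.05},
    {"claw": 0.3, "tx": 0, "ty": 0, "tz": 0, "ax": 0, "ay": 0, "az": 0.05},
    {"claw": 0.3, "tx": 0, "ty": 0, "tz": 0, "ax": 0, "ay": 0, "az": 0.05}
  ]
}}

```text
time: 9.9
tcp_pos: [0.5033, -0.0558, 0.2614]
eef_rot: [-0.202, 0.979, -0.0, -0.001]
force: [-1.8, -0.1, 4.9]
opening: 0.0428
```

```bash
python3 - <<'E'
from h import *
samp(3)
E
```

```text
t 10.0 turned 95.75 clicks 6.383 Tz [-0.036  0.012  0.009] mean -0.0049 E6 [-0.0042 -0.0023 -0.002 ] F [-2.  -2.   4.9] op 0.043
```

{"name": "carry_out", "arguments": {
  "rows": [
    {"claw": 0.3, "tx": 0, "ty": 0, "tz": 0, "ax": 0, "ay": 0, "az": 0.03},
    {"claw": 0.3, "tx": 0, "ty": 0, "tz": 0, "ax": 0, "ay": 0, "az": 0.05},
    {"claw": 0.3, "tx": 0, "ty": 0, "tz": 0, "ax": 0, "ay": 0, "az": 0.05},
    {"claw": 0.3, "tx": 0, "ty": 0, "tz": 0, "ax": 0, "ay": 0, "az": 0.05}
  ]
}}

```text
time: 10.4
tcp_pos: [0.5033, -0.0558, 0.2614]
eef_rot: [-0.177, 0.984, -0.0, -0.001]
force: [-2.0, -0.5, 4.9]
opening: 0.0432
```

```bash
python3 - <<'E'
from h import *
samp(3)
E
```

```text
t 10.5 turned 98.62 clicks 6.575 Tz [-0.029 -0.053 -0.014] mean -0.0319 E6 [0.0096 0.0117 0.0121] F [-2.9 -1.   5.2] op 0.0429
```

{"name": "carry_out", "arguments": {
  "rows": [
    {"claw": 0.3, "tx": 0, "ty": 0, "tz": 0, "ax": 0, "ay": 0, "az": 0.025},
    {"claw": 0.3, "tx": 0, "ty": 0, "tz": 0, "ax": 0, "ay": 0, "az": 0.025},
    {"claw": 0.3, "tx": 0, "ty": 0, "tz": 0, "ax": 0, "ay": 0, "az": 0.025}
  ]
}}

```text
time: 10.8
tcp_pos: [0.5033, -0.0558, 0.2614]
eef_rot: [-0.165, 0.986, -0.0, -0.001]
force: [-2.0, -1.0, 4.7]
opening: 0.0428
```

```bash
python3 - <<'E'
from h import *
samp(3)
E
```

```text
t 10.9 turned 100.06 clicks 6.671 Tz [ 0.014 -0.039 -0.039] mean -0.0214 E6 [0.0375 0.0398 0.0403] F [-2.7 -1.5  5.8] op 0.0431
```

{"name": "carry_out", "arguments": {
  "rows": [
    {"claw": 0.3, "tx": 0, "ty": 0, "tz": 0, "ax": 0, "ay": 0, "az": 0.05},
    {"claw": 0.3, "tx": 0, "ty": 0, "tz": 0, "ax": 0, "ay": 0, "az": 0.087},
    {"claw": 0.3, "tx": 0, "ty": 0, "tz": 0, "ax": 0, "ay": 0, "az": 0.11},
    {"claw": 0.3, "tx": 0, "ty": 0, "tz": 0, "ax": 0, "ay": 0, "az": 0.136},
    {"claw": 0.3, "tx": 0, "ty": 0, "tz": 0, "ax": 0, "ay": 0, "az": 0.136},
    {"claw": 0.3, "tx": 0, "ty": 0, "tz": 0, "ax": 0, "ay": 0, "az": 0.136}
  ]
}}

```text
time: 11.5
tcp_pos: [0.5033, -0.0558, 0.2614]
eef_rot: [-0.098, 0.995, -0.0, -0.001]
force: [-2.9, -1.8, 5.2]
opening: 0.0432
```

```bash
python3 - <<'E'
from h import *
samp(3)
E
```

```text
t 11.6 turned 107.83 clicks 7.189 Tz [0.085 0.033 0.07 ] mean 0.063 E6 [-0.0568 -0.0543 -0.0539] F [-3.  -1.9  5.4] op 0.0432
```

{"name": "carry_out", "arguments": {
  "rows": [
    {"claw": 0.3, "tx": 0, "ty": 0, "tz": 0, "ax": 0, "ay": 0, "az": 0.03},
    {"claw": 0.3, "tx": 0, "ty": 0, "tz": 0, "ax": 0, "ay": 0, "az": 0.05},
    {"claw": 0.3, "tx": 0, "ty": 0, "tz": 0, "ax": 0, "ay": 0, "az": 0.05},
    {"claw": 0.3, "tx": 0, "ty": 0, "tz": 0, "ax": 0, "ay": 0, "az": 0.05}
  ]
}}

```text
time: 12.0
tcp_pos: [0.5033, -0.0558, 0.2614]
eef_rot: [-0.073, 0.997, -0.0, -0.0]
force: [-2.2, -1.4, 4.7]
opening: 0.0432
```

```bash
python3 - <<'E'
from h import *
samp(3)
E
```

```text
t 12.1 turned 110.69 clicks 7.379 Tz [0.061 0.017 0.049] mean 0.0424 E6 [-0.0565 -0.0545 -0.0542] F [-2.9 -0.9  4.8] op 0.0429
```

{"name": "carry_out", "arguments": {
  "rows": [
    {"claw": 0.3, "tx": 0, "ty": 0, "tz": 0, "ax": 0, "ay": 0, "az": 0.015},
    {"claw": 0.3, "tx": 0, "ty": 0, "tz": 0, "ax": 0, "ay": 0, "az": 0.015},
    {"claw": 0.3, "tx": 0, "ty": 0, "tz": 0, "ax": 0, "ay": 0, "az": 0.015}
  ]
}}

```text
time: 12.4
tcp_pos: [0.5033, -0.0558, 0.2614]
eef_rot: [-0.066, 0.998, -0.0, -0.0]
force: [-2.2, -1.5, 4.9]
opening: 0.0427
```

```bash
python3 - <<'E'
from h import *
samp(3)
E
```

```text
t 12.5 turned 111.55 clicks 7.436 Tz [0.058 0.111 0.134] mean 0.101 E6 [-0.0673 -0.0658 -0.0656] F [-3.8 -1.1  5.1] op 0.0427
```

{"name": "carry_out", "arguments": {
  "rows": [
    {"claw": 0.3, "tx": 0, "ty": 0, "tz": 0, "ax": 0, "ay": 0, "az": -0.1},
    {"claw": 0.3, "tx": 0, "ty": 0, "tz": 0, "ax": 0, "ay": 0, "az": -0.2},
    {"claw": 0.3, "tx": 0, "ty": 0, "tz": 0, "ax": 0, "ay": 0, "az": -0.3},
    {"claw": 0.3, "tx": 0, "ty": 0, "tz": 0, "ax": 0, "ay": 0, "az": -0.4},
    {"claw": 0.3, "tx": 0, "ty": 0, "tz": 0, "ax": 0, "ay": 0, "az": -0.5},
    {"claw": 0.3, "tx": 0, "ty": 0, "tz": 0, "ax": 0, "ay": 0, "az": -0.6},
    {"claw": 0.3, "tx": 0, "ty": 0, "tz": 0, "ax": 0, "ay": 0, "az": -0.7},
    {"claw": 0.3, "tx": 0, "ty": 0, "tz": 0, "ax": 0, "ay": 0, "az": -0.8},
    {"claw": 0.3, "tx": 0, "ty": 0, "tz": 0, "ax": 0, "ay": 0, "az": -0.9},
    {"claw": 0.3, "tx": 0, "ty": 0, "tz": 0, "ax": 0, "ay": 0, "az": -1.0},
    {"claw": 0.3, "tx": 0, "ty": 0, "tz": 0, "ax": 0, "ay": 0, "az": -1.1},
    {"claw": 0.3, "tx": 0, "ty": 0, "tz": 0, "ax": 0, "ay": 0, "az": -1.162}
  ]
}}

```text
time: 13.7
tcp_pos: [0.5033, -0.0558, 0.2614]
eef_rot: [-0.604, 0.797, 0.0, -0.001]
force: [-2.8, 0.4, 5.4]
opening: 0.0431
```

```bash
python3 - <<'E'
from h import *
samp(5)
E
```

```text
t 13.9 turned 44.98 clicks 2.999 Tz [-0.165  0.008  0.015 -0.01  -0.011] mean -0.0327 E6 [-0.204   0.1974  0.1839  0.0419  0.0092] F [-2.  -1.   4.8] op 0.0431
```

{"name": "carry_out", "arguments": {
  "rows": [
    {"claw": 0.3, "tx": 0, "ty": 0, "tz": 0, "ax": 0, "ay": 0, "az": 0},
    {"claw": 0.6, "tx": 0, "ty": 0, "tz": 0, "ax": 0, "ay": 0, "az": 0},
    {"claw": 1, "tx": 0, "ty": 0, "tz": 0, "ax": 0, "ay": 0, "az": 0},
    {"claw": 1, "tx": 0, "ty": 0, "tz": 0, "ax": 0, "ay": 0, "az": 0},
    {"claw": 1, "tx": 0, "ty": 0, "tz": 0, "ax": 0, "ay": 0, "az": 0},
    {"claw": 1, "tx": 0, "ty": 0, "tz": 0, "ax": 0, "ay": 0, "az": 0},
    {"claw": 1, "tx": 0, "ty": 0, "tz": -0.02, "ax": 0, "ay": 0, "az": 0},
    {"claw": 1, "tx": 0, "ty": 0, "tz": -0.05, "ax": 0, "ay": 0, "az": 0},
    {"claw": 1, "tx": 0, "ty": 0, "tz": -0.08, "ax": 0, "ay": 0, "az": 0},
    {"claw": 1, "tx": 0, "ty": 0, "tz": -0.1, "ax": 0, "ay": 0, "az": 0},
    {"claw": 1, "tx": 0, "ty": 0, "tz": -0.1, "ax": 0, "ay": 0, "az": 0}
  ]
}}

```text
time: 15.0
tcp_pos: [0.5044, -0.0555, 0.364]
eef_rot: [-0.603, 0.798, -0.002, 0.003]
force: [-1.1, 0.1, -0.7]
opening: 0.0856
```

```bash
python3 - <<'E'
from h import *
st()
s=grab('scene','s3'); crop(s,180,170,260,230,8,'s3c')
t=grab('top','t3'); crop(t,230,160,350,240,6,'t3c')
E
```

```text
t 15.0 q [ 2.110e-01  2.200e-01 -3.400e-01  1.000e-03 -1.005e+00 -4.890e-01] p [ 0.5044 -0.0555  0.364 ] yaw_y 164.1 zax [ 7.2e-03  7.0e-04 -1.0e+00] F [-1.13  0.09 -0.69] T [-0.03  -0.015 -0.001] op 0.0856
```

View pics/s3c.png

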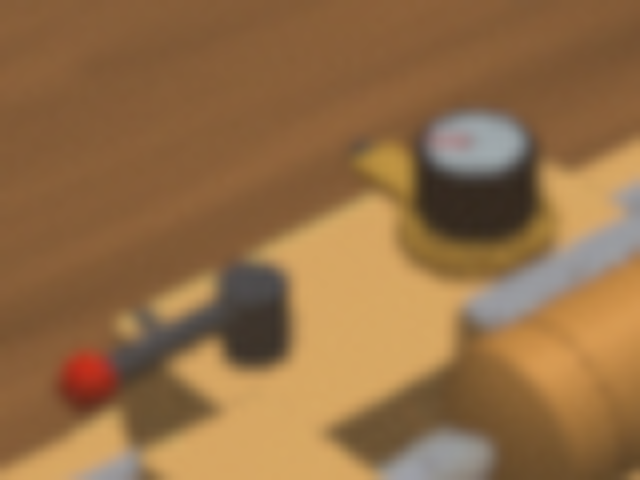

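View pics/t3c.png

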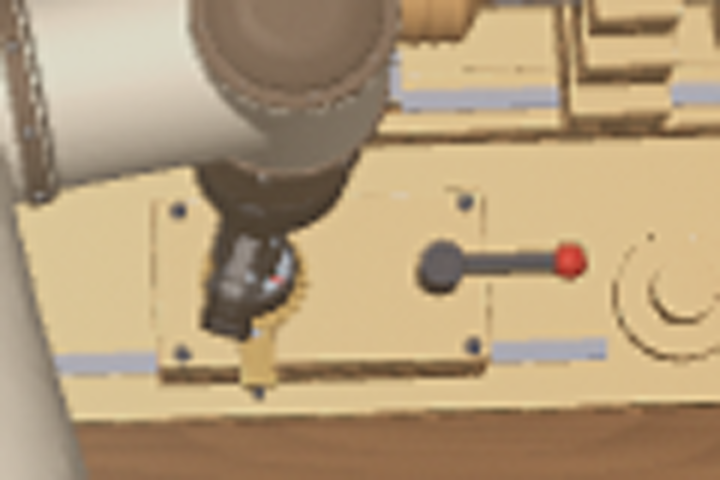

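```bash
python3 - <<'E'
from h import *
s=load('scene'); z=np.load('scene.npz')
f=lambda u,v:((u+.5)/8-.5+180,(v+.5)/8-.5+170)
c=pt(s,*f(477,143),h=.114)[:2]
for p in((443,160),(435,140)):
    d=pt(s,*f(*p),h=.114)[:2]-c; print(np.degrees(np.arctan2(d[1],d[0])),np.hypot(*d))
# refine by red mask in both images
for n in('s3','scene0'):
    im=cv2.imread(f'pics/{n}.png').astype(int)[183:193,230:250]
    r=im[:,:,2]-im[:,:,1]; r=np.clip(r-15,0,None)*(im[:,:,2]>140)*(im[:,:,0]>120)
    v,u=np.nonzero(r);w=r[v,u]
    cu,cv=(u*w).sum()/w.sum()+230,(v*w).sum()/w.sum()+183
    d=pt(s,cu,cv,h=.114)[:2]-c;print(n,cu,cv,np.degrees(np.arctan2(d[1],d[0])),np.hypot(*d))
E
```

```text
-87.42848756353125 0.015792433491004152
-136.9614924001405 0.014963939137683827
s3 235.5625 187.0 -141.83395888428564 0.010503563933478637
scene0 236.12121212121212 188.6969696969697 -93.0286487870837 0.010577411028642143
```

```bash
python3 - <<'E'
from h import *
P=np.load('P.npy').reshape(-1,3)
for y0 in np.arange(-.34,-.1,.02):
    m=(P[:,1]>y0)&(P[:,1]<y0+.02)&(P[:,2]>.13)&(P[:,2]<.3)
    q=P[m]; print(round(y0,2),len(q), np.sort(q[:,0])[:4].round(3) if len(q) else '')
m=(P[:,0]>.46)&(P[:,0]<.57)&(P[:,1]<-.16)&(P[:,1]>-.36)
q=P[m]; 
for y0 in np.arange(-.36,-.16,.02):
    k=q[(q[:,1]>y0)&(q[:,1]<y0+.02)]; print(round(y0,2),np.percentile(k[:,2],[50,95,99]).round(3))
piv=np.array([.508,-.1557]);a=.043
ex=np.array([np.cos(a),np.sin(a)]);ey=np.array([-np.sin(a),np.cos(a)])
def pos(th,r,off):
    # handle dir at th: -y rotated cw by th
    h=-ey*np.cos(th)-ex*np.sin(th); n=ex*np.cos(th)-ey*np.sin(th)
    return piv+r*h+off*n
for th in (0,.4,.8,1.2,1.57): print(th,pos(th,.043,.017),pos(th,.043,.027))
s,M=st()
d=np.r_[pos(0,.043,.030),.33]-s['tcp_pos']; print('tool shift',M.T@d)
E
```

```text
-0.34 0 
-0.32 6 [0.648 0.653 0.654 0.657]
-0.3 36 [0.647 0.649 0.65  0.651]
-0.28 132 [0.611 0.612 0.614 0.615]
-0.26 152 [0.611 0.612 0.612 0.613]
-0.24 146 [0.611 0.611 0.611 0.612]
-0.22 40 [0.645 0.646 0.647 0.647]
-0.2 38 [0.644 0.645 0.645 0.645]
-0.18 60 [0.623 0.626 0.627 0.627]
-0.16 116 [0.622 0.623 0.623 0.623]
-0.14 136 [0.586 0.589 0.593 0.593]
-0.12 141 [0.589 0.593 0.596 0.599]Traceback (most recent call last):
  File "<stdin>", line 9, in <module>
    return _quantile_unchecked(
        a, q, axis, out, overwrite_input, method, keepdims, weights)
    return _ureduce(a,
                    func=_quantile_ureduce_func,
    ...<5 lines>...
                    overwrite_input=overwrite_input,
                    method=method)
    r = func(a, **kwargs)
    result = _quantile(arr,
                       quantiles=q,
    ...<2 lines>...
                       out=out,
                       weights=wgt)
    slices_having_nans = np.isnan(arr[-1, ...])
                                  ~~~^^^^^^^^^
IndexError: index -1 is out of bounds for axis 0 with size 0
```

```bash
cat >> h.py <<'E'
piv=np.array([.508,-.1557]);a=.043
ex=np.array([np.cos(a),np.sin(a)]);ey=np.array([-np.sin(a),np.cos(a)])
def pos(th,r,off):
    h=-ey*np.cos(th)-ex*np.sin(th); n=ex*np.cos(th)-ey*np.sin(th)
    return piv+r*h+off*n
E
python3 - <<'E'
from h import *
for th in (0,.4,.8,1.2,1.57): print(th,pos(th,.043,.017),pos(th,.043,.027))
s,M=st()
d=np.r_[pos(0,.043,.032),.32]-s['tcp_pos']; print('tool shift',M.T@d)
E
```

```text
0 [ 0.52683272 -0.19792948] [ 0.53682347 -0.19749961]
0.4 [ 0.50890115 -0.20192973] [ 0.51827064 -0.20542438]
0.8 [ 0.49082731 -0.19863132] [ 0.4980963  -0.20549876]
1.2 [ 0.47546466 -0.18855501] [ 0.47948554 -0.19771102]
1.57 [ 0.46578553 -0.17456634] [ 0.46622336 -0.18455675]
t 15.1 q [ 2.110e-01  2.230e-01 -3.440e-01 -1.000e-03 -1.004e+00 -4.890e-01] p [ 0.5033 -0.0556  0.3607] yaw_y 164.05 zax [ 2.e-04  6.e-04 -1.e+00] F [-0.18  0.3  -0.24] T [ 0.011 -0.011  0.04 ] op 0.0856
tool shift [ 0.12569922 -0.07593538  0.04062593]
```

{"name": "carry_out", "arguments": {
  "rows": [
    {"claw": 0.5, "tx": 0.03, "ty": -0.02, "tz": 0, "ax": 0, "ay": 0, "az": -0.15},
    {"claw": 0, "tx": 0.06, "ty": -0.04, "tz": 0, "ax": 0, "ay": 0, "az": -0.3},
    {"claw": 0, "tx": 0.1, "ty": -0.06, "tz": 0, "ax": 0, "ay": 0, "az": -0.45},
    {"claw": 0, "tx": 0.1257, "ty": -0.0759, "tz": 0.02, "ax": 0, "ay": 0, "az": -0.6},
    {"claw": 0, "tx": 0.1257, "ty": -0.0759, "tz": 0.04, "ax": 0, "ay": 0, "az": -0.75},
    {"claw": 0, "tx": 0.1257, "ty": -0.0759, "tz": 0.04, "ax": 0, "ay": 0, "az": -0.9},
    {"claw": 0, "tx": 0.1257, "ty": -0.0759, "tz": 0.04, "ax": 0, "ay": 0, "az": -1.05},
    {"claw": 0, "tx": 0.1257, "ty": -0.0759, "tz": 0.04, "ax": 0, "ay": 0, "az": -1.2},
    {"claw": 0, "tx": 0.1257, "ty": -0.0759, "tz": 0.04, "ax": 0, "ay": 0, "az": -1.35},
    {"claw": 0, "tx": 0.1257, "ty": -0.0759, "tz": 0.04, "ax": 0, "ay": 0, "az": -1.5},
    {"claw": 0, "tx": 0.1257, "ty": -0.0759, "tz": 0.04, "ax": 0, "ay": 0, "az": -1.65},
    {"claw": 0, "tx": 0.1257, "ty": -0.0759, "tz": 0.04, "ax": 0, "ay": 0, "az": -1.8}
  ]
}}

```text
time: 16.3
tcp_pos: [0.5417, -0.1972, 0.3188]
eef_rot: [1.0, -0.027, -0.002, -0.0]
force: [0.5, -0.0, 0.3]
opening: -0.0001
```

{"name": "carry_out", "arguments": {
  "rows": [
    {"claw": 0, "tx": 0, "ty": 0, "tz": 0, "ax": 0, "ay": 0, "az": -0.093},
    {"claw": 0, "tx": 0, "ty": 0, "tz": 0, "ax": 0, "ay": 0, "az": -0.093},
    {"claw": 0, "tx": 0, "ty": 0, "tz": 0, "ax": 0, "ay": 0, "az": -0.093}
  ]
}}

```text
time: 16.6
tcp_pos: [0.5419, -0.1972, 0.3196]
eef_rot: [1.0, 0.015, -0.001, -0.0]
force: [0.8, -0.2, -0.6]
opening: 0.0001
```

```bash
python3 - <<'E'
from h import *
go(*pos(0,.043,.032),.256)
t=grab('top','t4'); crop(t,230,150,350,240,6,'t4c')
E
```

```text
t 16.6 q [-0.068  0.378 -0.232 -0.    -0.963  1.67 ] p [ 0.5419 -0.1972  0.3196] yaw_y -88.26 zax [-2.3e-03  4.0e-04 -1.0e+00] F [ 0.79 -0.19 -0.58] T [ 0.01  -0.062 -0.007] op 0.0001
shift tool [0.0001 0.0001 0.0636]
```

View pics/t4c.png

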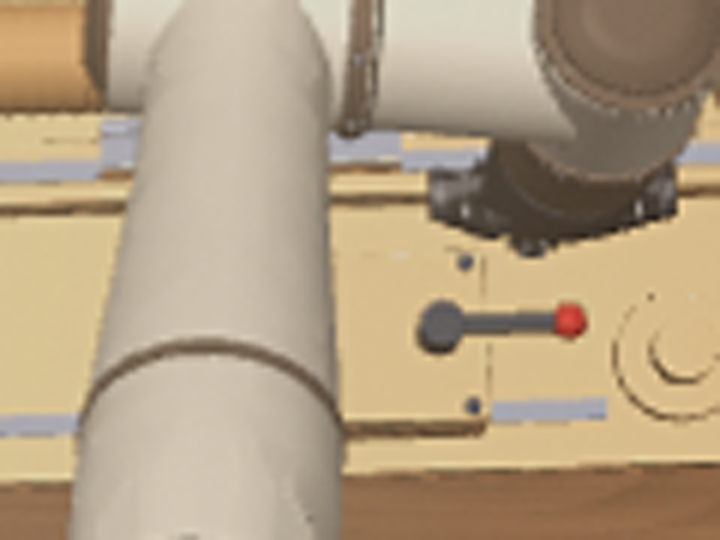

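{"name": "carry_out", "arguments": {
  "rows": [
    {"claw": 0, "tx": 0, "ty": 0, "tz": 0.025, "ax": 0, "ay": 0, "az": 0},
    {"claw": 0, "tx": 0, "ty": 0, "tz": 0.05, "ax": 0, "ay": 0, "az": 0},
    {"claw": 0, "tx": 0, "ty": 0, "tz": 0.063, "ax": 0, "ay": 0, "az": 0},
    {"claw": 0, "tx": 0, "ty": 0, "tz": 0.063, "ax": 0, "ay": 0, "az": 0},
    {"claw": 0, "tx": -0.008, "ty": 0, "tz": 0.063, "ax": 0, "ay": 0, "az": 0.013},
    {"claw": 0, "tx": -0.014, "ty": 0, "tz": 0.063, "ax": 0, "ay": 0, "az": 0.013},
    {"claw": 0, "tx": -0.014, "ty": 0, "tz": 0.063, "ax": 0, "ay": 0, "az": 0.013},
    {"claw": 0, "tx": -0.014, "ty": 0, "tz": 0.063, "ax": 0, "ay": 0, "az": 0.013}
  ]
}}

```text
time: 17.45
tcp_pos: [0.5281, -0.1978, 0.2589]
eef_rot: [1.0, 0.01, 0.001, 0.0]
force: [-0.2, -0.1, 1.2]
opening: 0.0001
```

```bash
python3 - <<'E'
from h import *
s,M=st()
t=grab('scene','s5'); crop(t,150,120,270,225,6,'s5c')
o=s['tcp_pos'][:2]-piv
print('off',o@ex,'r',-o@ey)
off=o@ex; r=-o@ey
for th in np.arange(.12,1.7,.12): print(round(th,2),np.round([-off+off*np.cos(th)-r*np.sin(th),-r+off*np.sin(th)+r*np.cos(th)],4))
E
```

```text
t 17.45 q [-0.071  0.429 -0.332  0.    -0.807  1.661] p [ 0.5281 -0.1978  0.2589] yaw_y -88.89 zax [ 2.e-03 -3.e-04 -1.e+00] F [-0.17 -0.12  1.22] T [-0.041 -0.014 -0.034] op 0.0001
off 0.018244714460715256 r 0.04296408752570394
0.12 [-0.0053  0.0019]
0.24 [-0.0107  0.0031]
0.36 [-0.0163  0.0037]
0.48 [-0.0219  0.0036]
0.6 [-0.0274  0.0028]
0.72 [-0.0329  0.0014]
0.84 [-0.0381 -0.0007]
0.96 [-0.043  -0.0034]
1.08 [-0.0475 -0.0066]
1.2 [-0.0517 -0.0104]
1.32 [-0.0553 -0.0146]
1.44 [-0.0585 -0.0193]
1.56 [-0.061  -0.0243]
1.68 [-0.0629 -0.0295]
```

View pics/s5c.png

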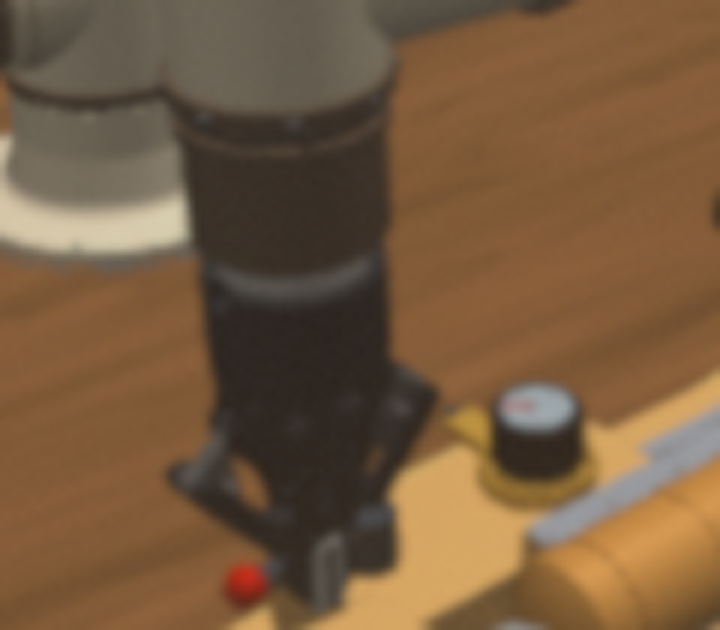

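{"name": "carry_out", "arguments": {
  "rows": [
    {"claw": 0, "tx": -0.0053, "ty": 0.0019, "tz": 0, "ax": 0, "ay": 0, "az": 0.12},
    {"claw": 0, "tx": -0.0107, "ty": 0.0031, "tz": 0, "ax": 0, "ay": 0, "az": 0.24},
    {"claw": 0, "tx": -0.0163, "ty": 0.0037, "tz": 0, "ax": 0, "ay": 0, "az": 0.36},
    {"claw": 0, "tx": -0.0219, "ty": 0.0036, "tz": 0, "ax": 0, "ay": 0, "az": 0.48},
    {"claw": 0, "tx": -0.0274, "ty": 0.0028, "tz": 0, "ax": 0, "ay": 0, "az": 0.6},
    {"claw": 0, "tx": -0.0329, "ty": 0.0014, "tz": 0, "ax": 0, "ay": 0, "az": 0.72},
    {"claw": 0, "tx": -0.0381, "ty": -0.0007, "tz": 0, "ax": 0, "ay": 0, "az": 0.84},
    {"claw": 0, "tx": -0.043, "ty": -0.0034, "tz": 0, "ax": 0, "ay": 0, "az": 0.96},
    {"claw": 0, "tx": -0.0475, "ty": -0.0066, "tz": 0, "ax": 0, "ay": 0, "az": 1.08},
    {"claw": 0, "tx": -0.0475, "ty": -0.0066, "tz": 0, "ax": 0, "ay": 0, "az": 1.08}
  ]
}}

```text
time: 18.5
tcp_pos: [0.4807, -0.1926, 0.2588]
eef_rot: [0.863, -0.506, 0.001, 0.0]
force: [0.3, -2.5, 1.2]
opening: -0.0002
```

```bash
python3 - <<'E'
from h import *
s,M=st()
t=grab('scene','s6'); crop(t,150,120,270,225,6,'s6c')
o=s['tcp_pos'][:2]-piv
yaw=np.arctan2(M[1,1],M[0,1]); hd=M[:2,1]; n=M[:2,0]
print('r',o@hd,'off',o@n,'force along -n',s['force'][:2]@n, 'th by yaw', -np.pi/2+a-yaw)
off=o@n;r=o@hd
for th in np.arange(.1,.7,.1): print(round(th,2),np.round([-off+off*np.cos(th)-r*np.sin(th),-r+off*np.sin(th)+r*np.cos(th)],4))
E
```

```text
t 18.5 q [-0.067  0.364 -0.446  0.002 -0.758  0.576] p [ 0.4807 -0.1926  0.2588] yaw_y -150.75 zax [ 0.0023 -0.0014 -1.    ] F [ 0.31 -2.47  1.22] T [-0.941 -0.077  0.059] op -0.0002
r 0.04181733698659365 off 0.018894897820600377 force along -n 2.3092470842187764 th by yaw 1.1032714500201488
0.1 [-0.0043  0.0017]
0.2 [-0.0087  0.0029]
0.3 [-0.0132  0.0037]
0.4 [-0.0178  0.0041]
0.5 [-0.0224  0.0039]
0.6 [-0.0269  0.0034]
```

View pics/s6c.png

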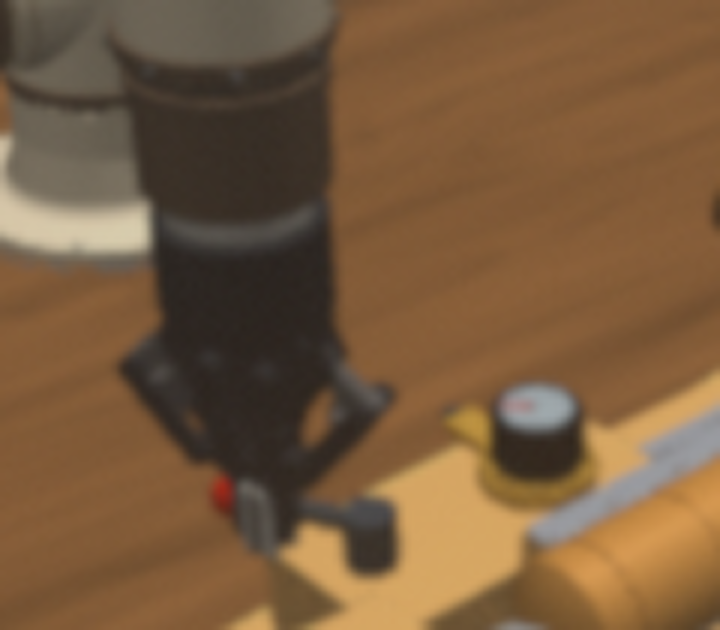

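{"name": "carry_out", "arguments": {
  "rows": [
    {"claw": 0, "tx": -0.0043, "ty": 0.0017, "tz": 0, "ax": 0, "ay": 0, "az": 0.1},
    {"claw": 0, "tx": -0.0087, "ty": 0.0029, "tz": 0, "ax": 0, "ay": 0, "az": 0.2},
    {"claw": 0, "tx": -0.0132, "ty": 0.0037, "tz": 0, "ax": 0, "ay": 0, "az": 0.3},
    {"claw": 0, "tx": -0.0178, "ty": 0.0041, "tz": 0, "ax": 0, "ay": 0, "az": 0.4},
    {"claw": 0, "tx": -0.0201, "ty": 0.004, "tz": 0, "ax": 0, "ay": 0, "az": 0.45},
    {"claw": 0, "tx": -0.0201, "ty": 0.004, "tz": 0, "ax": 0, "ay": 0, "az": 0.45}
  ]
}}

```text
time: 19.15
tcp_pos: [0.4676, -0.1767, 0.2584]
eef_rot: [0.729, -0.685, 0.001, -0.0]
force: [-0.1, -3.9, 2.3]
opening: 0.0001
```

```bash
python3 - <<'E'
from h import *
s,M=st()
o=s['tcp_pos'][:2]-piv
yaw=np.arctan2(M[1,1],M[0,1]); hd=M[:2,1]; n=M[:2,0]
print('r',o@hd,'off',o@n,'force along -n',s['force'][:2]@n, 'th by yaw', (-np.pi/2+a-yaw)%(2*np.pi))
print(np.round(M.T@s['force'],2),np.round(s['effort'],2))
E
```

```text
t 19.15 q [-0.036  0.339 -0.489  0.001 -0.742  0.098] p [ 0.4676 -0.1767  0.2584] yaw_y -176.41 zax [ 1.2e-03 -7.0e-04 -1.0e+00] F [-0.11 -3.89  2.31] T [-1.025  0.003  0.032] op 0.0001
r 0.04162817016491907 off 0.01841029668056006 force along -n 3.874524186145482 th by yaw 1.5510780981303764
[ 3.88  0.35 -2.31] [ 1.760e+00 -3.071e+01  1.294e+01  2.080e+00  1.000e-02 -2.200e-01]
```

{"name": "carry_out", "arguments": {
  "rows": [
    {"claw": 0, "tx": -0.001, "ty": 0, "tz": 0, "ax": 0, "ay": 0, "az": 0.02},
    {"claw": 0, "tx": -0.002, "ty": 0, "tz": 0, "ax": 0, "ay": 0, "az": 0.02},
    {"claw": 0, "tx": -0.002, "ty": 0, "tz": 0, "ax": 0, "ay": 0, "az": 0.02}
  ]
}}

```text
time: 19.45
tcp_pos: [0.4672, -0.1746, 0.258]
eef_rot: [0.722, -0.692, 0.0, 0.0]
force: [-0.3, -4.1, 2.7]
opening: 0.0
```

{"name": "carry_out", "arguments": {
  "rows": [
    {"claw": 0, "tx": -0.001, "ty": 0, "tz": 0, "ax": 0, "ay": 0, "az": 0},
    {"claw": 0, "tx": -0.001, "ty": 0, "tz": 0, "ax": 0, "ay": 0, "az": 0}
  ]
}}

```text
time: 19.65
tcp_pos: [0.4672, -0.1741, 0.258]
eef_rot: [0.722, -0.692, 0.001, 0.0]
force: [-0.8, -8.5, 2.7]
opening: 0.0
```

{"name": "carry_out", "arguments": {
  "rows": [
    {"claw": 0, "tx": -0.001, "ty": 0, "tz": 0, "ax": 0, "ay": 0, "az": 0},
    {"claw": 0, "tx": -0.001, "ty": 0, "tz": 0, "ax": 0, "ay": 0, "az": 0},
    {"claw": 0, "tx": -0.001, "ty": 0, "tz": 0, "ax": 0, "ay": 0, "az": 0}
  ]
}}

```text
time: 19.95
tcp_pos: [0.4672, -0.1738, 0.2581]
eef_rot: [0.722, -0.692, 0.001, 0.001]
force: [-0.9, -12.6, 2.0]
opening: 0.0002
```

```bash
python3 - <<'E'
from h import *
s,M=st()
o=s['tcp_pos'][:2]-piv
hd=M[:2,1]; n=M[:2,0]
print('r',o@hd,'off',o@n)
E
```

```text
t 19.95 q [-0.029  0.338 -0.493  0.003 -0.74   0.068] p [ 0.4672 -0.1738  0.2581] yaw_y -177.63 zax [ 1.0e-04 -2.3e-03 -1.0e+00] F [ -0.94 -12.62   1.96] T [-3.666  0.049 -0.007] op 0.0002
r 0.04153532203368045 off 0.0163586830625793
```

{"name": "carry_out", "arguments": {
  "rows": [
    {"claw": 0, "tx": 0.005, "ty": 0, "tz": 0, "ax": 0, "ay": 0, "az": 0},
    {"claw": 0, "tx": 0.015, "ty": 0, "tz": 0, "ax": 0, "ay": 0, "az": 0},
    {"claw": 0, "tx": 0.02, "ty": 0, "tz": -0.03, "ax": 0, "ay": 0, "az": 0},
    {"claw": 0, "tx": 0.03, "ty": 0, "tz": -0.07, "ax": 0, "ay": 0, "az": 0},
    {"claw": 0, "tx": 0.07, "ty": 0, "tz": -0.11, "ax": 0, "ay": 0, "az": 0},
    {"claw": 0, "tx": 0.12, "ty": 0, "tz": -0.14, "ax": 0, "ay": 0, "az": 0},
    {"claw": 0, "tx": 0.16, "ty": 0, "tz": -0.15, "ax": 0, "ay": 0, "az": 0},
    {"claw": 0, "tx": 0.2, "ty": 0, "tz": -0.15, "ax": 0, "ay": 0, "az": 0},
    {"claw": 0, "tx": 0.24, "ty": 0, "tz": -0.15, "ax": 0, "ay": 0, "az": 0},
    {"claw": 0, "tx": 0.28, "ty": 0, "tz": -0.15, "ax": 0, "ay": 0, "az": 0},
    {"claw": 0, "tx": 0.3, "ty": 0, "tz": -0.15, "ax": 0, "ay": 0, "az": 0},
    {"claw": 0, "tx": 0.3, "ty": 0, "tz": -0.15, "ax": 0, "ay": 0, "az": 0}
  ]
}}

```text
time: 21.15
tcp_pos: [0.4788, -0.4748, 0.4055]
eef_rot: [0.72, -0.694, -0.001, -0.0]
force: [0.2, 0.4, 0.5]
opening: -0.0001
```

```bash
python3 - <<'E'
from h import *
st()
s=grab('scene','s7'); crop(s,180,170,260,230,8,'s7c')
t=grab('top','t7'); crop(t,230,160,350,240,6,'t7c')
E
```

```text
t 21.15 q [-5.420e-01  4.700e-01  1.450e-01 -1.000e-03 -1.249e+00  5.800e-01] p [ 0.4788 -0.4748  0.4055] yaw_y -177.87 zax [-0.0015  0.0022 -1.    ] F [0.18 0.42 0.54] T [ 0.068  0.042 -0.   ] op -0.0001
```

View pics/s7c.png

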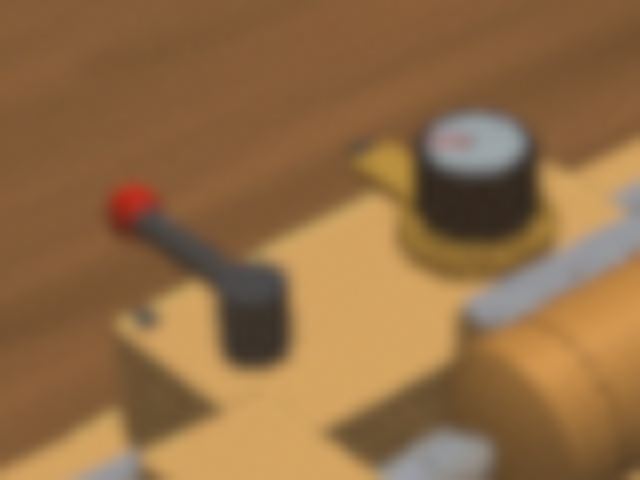

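View pics/t7c.png

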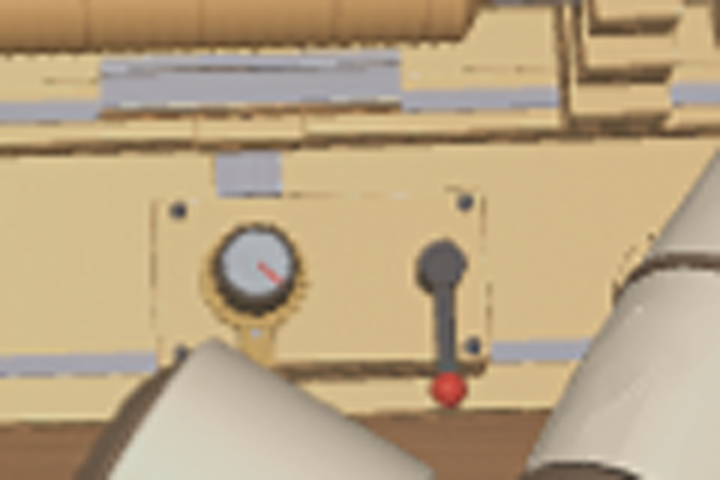

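View pics/t7.png

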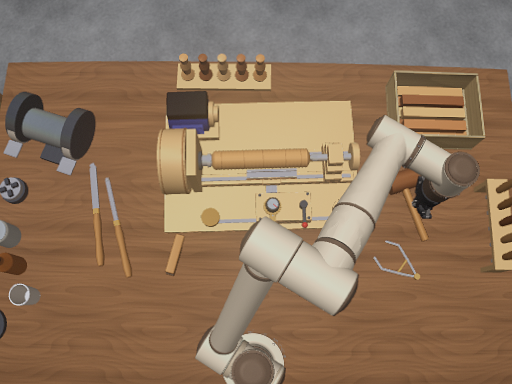

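```bash
python3 - <<'E'
from h import *
t=load('top');s=load('scene')
f=lambda u,v,o,k:((u+.5)/k-.5+o[0],(v+.5)/k-.5+o[1])
b,e=tri(t,f(449,389,(230,160),6),s,f(134,206,(180,170),8))
print(b,e); d0=np.array([.51108-.508,-.22473+.1557]); d=b[:2]-piv
ang=lambda d:np.arctan2(d[1],d[0])
print('swing',ang(d0)-ang(d)-0, np.hypot(*d))
E
```

```text
[ 0.43978578 -0.15946303  0.09840644] [np.float64(0.48932274077140464), np.float64(0.4893227407713806)]
swing 1.560275979007769 0.06831793126060146
```

```bash
python3 - <<'E'
from h import *
print(arm.finish_job()); st()
E
```

```text
the job is handed in; nothing more can be done
None
the job is handed in; nothing more can be done
```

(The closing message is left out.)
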